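# Fit a fresh battery in an upturned kitchen scale

## Robot

A 6-joint arm with a two-finger parallel gripper is mounted at the origin on a cart in front of the work surface, level with it; the furniture and walls round the work are solid. World frame = base frame: x ahead of the robot, y to its left, z up, the work surface at z = 0. Lengths are in mm, angles in rad, forces in N, time in s.
With the tool pointing down it reaches from about 300 to 775 mm from the base axis. Payload 14.6 kg.
Tool frame: the origin (TCP) lies at the very end of the fingers, on their centre line; the grasp point (between the pads) lies 19 mm behind it; z points along the fingers, y is the line along which they close (so a half turn about z gives the same grasp; the last joint's range is limited). The gripper opens to 94 mm and grips with 3 to 60 N. Pads are 16 mm wide; open, the fingers measure 119 mm over their backs; the gripper's body (75 mm by 177 mm) begins 78 mm behind the grasp point.
Start: joints at [1.115, 0.3, 1.521, -0, 1.321, -0.067], TCP at [208.49, 508.941, 205.446] pointing down, gripper open.
Joint ranges: [-3.03, 3.03], [-0.79, 2.21], [0.23, 2.52], [-1.04, 4.18], [0, 3.07], [-2.55, 2.55]. Speed limits (rad/s): [2.22, 2.22, 2.57, 3.14, 3.14, 3.14].

## Interface

Orientations are given as [roll, pitch, yaw] about the fixed x, y, z axes, in that order (R = Rz(yaw) Ry(pitch) Rx(roll)).
In Python, from cell import manip, optics gives the robot as it stands.
- The arm moves only by the shell command python3 -m crank 'ROWS' [FORCE]. ROWS is JSON, a list of rows, each a list of 7 numbers: the opening in per cent of the stroke, from 0 (shut) to 100 (fully open), then the shift along the tool's x, y, z in mm, then the turn, a rotation vector about the tool's x, y, z in rad. A call has 1 to 10 rows; each row is the pose to reach, as a shift and turn from the pose commanded when the call began, along the tool's axes at that moment; what a row does not reach only later rows make up. A row lasts 1/10 s, in which the tool goes at most 50 mm and 8.59 degrees, less where a joint would pass 70% of its speed; a pose out of reach is approached as far as the arm can. A call with a gripper value outside its range is refused whole. The fingers move at their own pace and stop on an object; FORCE is the grip in N (left out, the last holds). Time passes only in rows, so rows that repeat a pose let the fingers close. It gives the time, the measured TCP pose, the force, the opening and the grip force at its end, in the units of the state.
- manip.read_state(): the state, without advancing time (a new reading comes with each control period).
- optics.camera(name): name is "scene" or "top"; returns (picture, depth): 480x640x3 uint8, red, green, blue; 480x640 float32, mm along the optical axis (not along the pixel's ray), 0 where there is no reading.
- optics.calibration(name): a dict with "camera_matrix" (3x3 intrinsics, pixels), "R" (3x3) and "t" (3): a world point X has camera coordinates R X + t. Camera axes: x right, y down, z forward; pixel columns grow to the right and rows downward; lengths in mm; the calibration is good to about 2 mm. A picture is of the moment at which its call begins. calibration takes no time and is no camera call.
- manip.sign_off(): hands the job in; it is judged then, once.
The state is a dict: "clock": time; "joints": joint angles; "qd": joint speeds; "effort": joint torques, N m; "eef_pos": TCP position; "eef_rot": TCP orientation; "wrist_force": force on the tool from outside, world axes, zero at the start; "moment": the same for the moment, N m; "finger_gap": finger opening in mm; "finger_force": force on a finger pad.
Only numpy, scipy, OpenCV 4.12 (cv2) and the standard library are available. Lean on these libraries where they do the work, as an engineer would, in place of code of your own. Each camera call takes 0.05 s, during which the arm holds its last target. There are 200 camera calls.

## Task

Fit the fresh battery cell (black with a copper-coloured end) into the open bay of the upturned kitchen scale: with the cell tilted, push its flat end in under the hood and gently back against the coil spring, then drop its plus end in behind the red-marked end wall, so that the cell lies fully home and the spring holds it between both contacts. Do not force the cell against the spring or the bay, and leave the spent blue cell, the battery door, the egg timer and the mug where they are.

Things in the scene. Friction and masses are not known exactly. Their poses are not given: they have to be found in the camera images.
- scale: Kitchen scale upside down, fixed, 176 (x) x 136 (y) mm; origin on the worktop under its centre. White underside at z = 19 mm, rubber feet near the corners to 23 mm. A grey battery bay runs along its x in the middle, spring housing at the -x end (away from the robot). All mm below are in this frame. Over 25 N of contact, summed over all touching points, is forcing it (a seated cell has 13).
- bay_mid (a point): Nominal middle of the bay floor (scale x = 0, z = 14). The bay is an insert that sits up to 5 mm to either side along the scale's x; this offset is NOT reported: find it by touch. It stays put when pushed. Side rails 26 apart, tops z = 20. A cell fully home lies level, axis y = 0, z = 27, flat end at x = -25, plus tip x = +25 (plus offset), spring pressed in 4 mm.
- bay_wall (a point): Nominal top of the plus end wall's inner face (scale x = 25, z = 29), brass contact below, red mark on top; wall 5 thick, 30 wide; shifts with the bay's offset. Hood and wall keep a level cell from going straight down; tilted about 0.4 rad, flat end low, and slid in along its own axis, it clears both with some 3 mm.
- bay_hood (a point): Nominal lower free edge of the hood over the spring (scale x = -20, z = 46; top z = 49), shifts with the bay's offset. Housing 37 wide, 31 between its cheeks, back wall face x = -36. The spring's steel disc, 12 in diameter, is centred at z = 27, its relaxed face at x = -21.
- coil (a joint): Coil spring contact, m pressed in towards the scale's -x: 0 relaxed, 0.009 solid (hard stop). It starts to give at 3 N and stiffens by 0.7 N per mm.
- fresh_cell: Fresh battery cell, loose, black with a copper band at the plus end; cylinder 26 mm in diameter, 46.5 mm long, plus a 3.5 mm long, 10 mm wide steel nub: 50 mm overall, 65 g. Origin on its axis, 25 mm from either end; +x along its axis to the nub. It starts in one of the tray's two places, axis 17 mm above the worktop, flat end roughly away from the robot.
- fresh_cell_plus (a point): Tip of the fresh cell's plus nub, on its axis.
- fresh_cell_flat (a point): Centre of the fresh cell's flat end.
- spent_cell: Spent cell of the same size, blue with a white band; lies in the other place of the tray, to be left there. Origin and axes as for the fresh cell.
- tray: Wooden battery tray, fixed, 66 (x) x 118 (y) mm, floor 4 mm thick, end walls 10 mm high; two places 64 mm apart in y, cells lying along its x between low ribs (tops 8 mm above the worktop, 25 mm apart over their outer faces). Origin on the worktop under its centre.
- door: The scale's white battery door, loose, 74 x 42 x 13 mm, laid aside on the worktop; leave it.
- egg_timer: Red and white egg timer, 60 mm across, 58 mm high, standing loose; leave it. Origin under its centre.
- mug1: Spotted mug, 92 x 127 x 93 mm with handle, standing loose; leave it. Origin under its centre.
Mind the look-alikes: they are no part of the job. There is more than one size of the scale; the job needs the larger. Several things have the shape of the fresh_cell; the one meant has the colours described above.

How it is judged:
By the outcome, as a careful person would: the job done as asked, in the order asked, and still so for the second after the job is handed in, with the robot touching nothing.
It also fails if it takes over 51 s, if anything falls off the work surface, if the arm or the gripper's body presses on something with over 40 N, if the wrist force passes 120 N, or if a joint passes its speed limit or range.

## Working session

There is one attempt and no reset: what is moved stays moved. The work goes in short steps, Python scripts to look and compute and a shell command to move; the robot and the scene stay as the last step left them, time stands still between calls to the robot, and variables do not carry over. Pictures are saved under pics/ and viewed, at most 10 in all, crops included, and the job is handed in when it is done.

```bash
ls; mkdir -p pics; python3 - <<'E'
from cell import manip, optics
import cv2,numpy as np
for n in ("top","scene"):
    p,d=optics.camera(n); cv2.imwrite(f"pics/{n}0.png",p[:,:,::-1]); np.savez(f"{n}0.npz",p=p,d=d)
    c=optics.calibration(n); print(n,np.round(c["camera_matrix"],1).tolist(),np.round(c["R"],3).tolist(),np.round(c["t"],1).tolist())
print(manip.read_state())
E
```

```text
pics
top [[527.1, 0.0, 322.0], [0.0, 527.1, 229.8], [0.0, 0.0, 1.0]] [[0.079, -0.997, 0.006], [-0.976, -0.078, -0.205], [0.205, 0.01, -0.979]] [21.0, 576.4, 1242.5]
scene [[459.7, 0.0, 321.9], [0.0, 459.7, 242.1], [0.0, 0.0, 1.0]] [[0.868, -0.497, 0.018], [-0.301, -0.553, -0.777], [0.396, 0.668, -0.63]] [-469.4, 266.7, 994.5]
{'clock': 0.1, 'joints': array([ 1.11540391e+00,  3.00380485e-01,  1.52152515e+00,  4.98958315e-05,
        1.32069609e+00, -6.66082297e-02]), 'qd': array([ 1.31799078e-03, -2.24270239e-03, -1.30962520e-03, -1.83118022e-03,
        1.95493513e-03, -4.47512970e-05]), 'effort': array([ 1.28179818e-04, -5.32649016e+01, -3.53278184e+01,  7.08956318e-02,
        2.36040872e-02, -6.94673690e-05]), 'eef_pos': array([208.37562154, 508.74333146, 204.95969447]), 'eef_rot': array([-3.14058903e+00, -1.15386813e-04,  2.75279603e+00]), 'wrist_force': array([ 0.55018785,  0.37262361, -0.22706444]), 'moment': array([ 0.01143121,  0.02168945, -0.03031409]), 'finger_force': 0.0, 'finger_gap': 93.99992415144966}
```

View pics/top0.png

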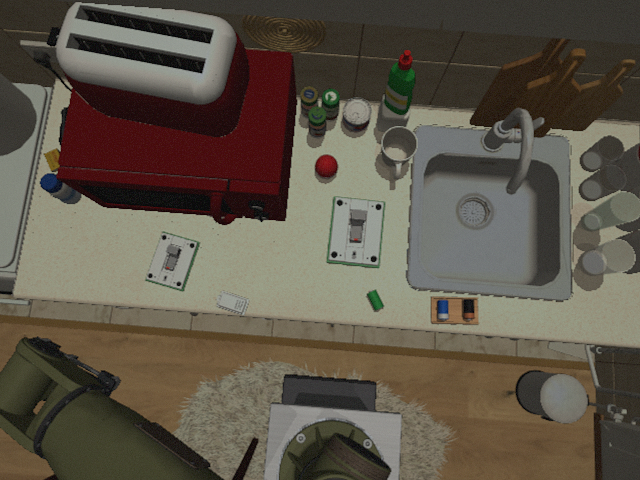

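View pics/scene0.png

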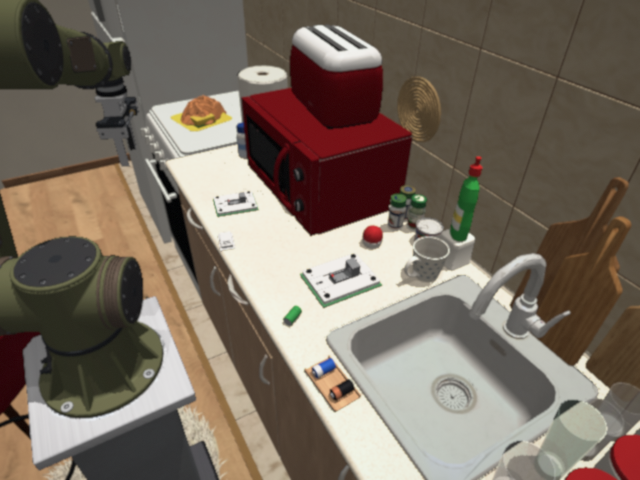

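Candidates for the cell in the top view: black and copper (469,309), blue spent cell (443,309), green cylinder (375,300). I choose the black one. For the scale: large (357,232), small (172,260). I choose the large one.

```bash
cat > h.py <<'E'
import numpy as np, cv2
from cell import manip, optics
def cast(n,uv,z):
    c=optics.calibration(n);K=np.array(c["camera_matrix"]);R=np.array(c["R"]);t=np.array(c["t"])
    uv=np.atleast_2d(np.array(uv,float)); r=np.c_[uv,np.ones(len(uv))]@np.linalg.inv(K).T@R
    o=-R.T@t; return o+r*((z-o[2])/r[:,2])[:,None]
def proj(n,X):
    c=optics.calibration(n);X=np.atleast_2d(X)@np.array(c["R"]).T+np.array(c["t"]);X=X@np.array(c["camera_matrix"]).T
    return X[:,:2]/X[:,2:]
E
python3 - <<'E'
from h import *
p=np.load("top0.npz")["p"]
a=cv2.resize(p[190:275,320:392],None,fx=7,fy=7,interpolation=cv2.INTER_CUBIC)
b=cv2.resize(p[290:328,425:485],None,fx=8,fy=8,interpolation=cv2.INTER_CUBIC)[:, :]
im=np.zeros((595,504+0,3),np.uint8); im=a
cv2.imwrite("pics/cs.png",im[:,:,::-1]); cv2.imwrite("pics/ct.png",b[:,:,::-1])
hsv=cv2.cvtColor(p,cv2.COLOR_RGB2HSV)
s=hsv[:,:,1];v=hsv[:,:,2]
# white+all scale outline: green rim
m=((hsv[:,:,0]>45)&(hsv[:,:,0]<90)&(s>80)).astype(np.uint8); m[:190]=0;m[275:]=0;m[:,:320]=0;m[:,392:]=0
print("green",cv2.minAreaRect(cv2.findNonZero(m)))
t=((hsv[:,:,0]>3)&(hsv[:,:,0]<25)&(s>70)).astype(np.uint8); t[:292]=0;t[328:]=0;t[:,:425]=0;t[:,485:]=0
r=cv2.minAreaRect(cv2.findNonZero(t));print("tray",r,cast("top",cv2.boxPoints(r),6).round(1).tolist())
print("cell guess",cast("top",[(469,309),(443,309),(357,232)],17).round(1).tolist())
E
```

```text
green ((355.7022705078125, 232.23939514160156), (52.106136322021484, 65.37580108642578), 6.20344877243042)
tray ((454.5, 310.5), (27.0, 47.0), 90.0) [[434.1, -219.1, 6.0], [443.4, -337.0, 6.0], [376.5, -338.2, 6.0], [367.3, -221.5, 6.0]]
cell guess [[410.9, -312.0, 17.0], [405.8, -247.6, 17.0], [583.2, -22.4, 17.0]]
```

View pics/cs.png

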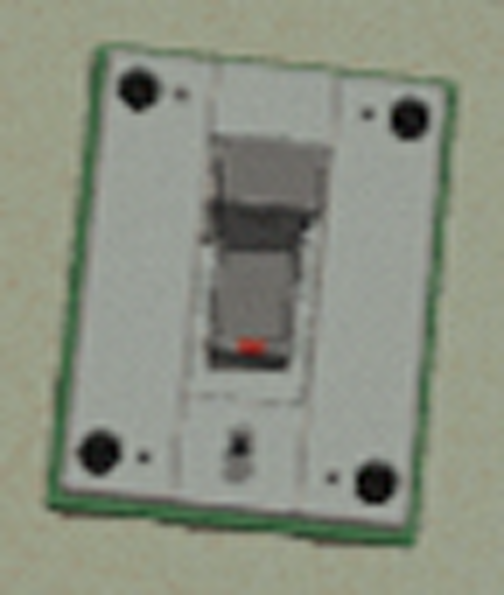

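View pics/ct.png

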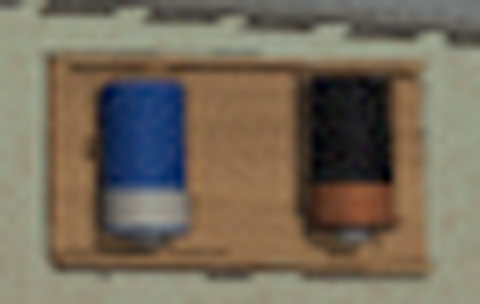

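The scale crop shows four feet, with the hood at crop (270,165) and the red mark at (250,348), on the robot side. In the tray crop the black cell with the copper end sits on the right at (352,150), nub towards the robot. The choice is confirmed.

```bash
python3 - <<'E'
from h import *
p=np.load("top0.npz")["p"]; hsv=cv2.cvtColor(p,cv2.COLOR_RGB2HSV)
def u(c,o,f): return (np.array(c)+.5)/f-.5+np.array(o)
g=255-cv2.cvtColor(p,cv2.COLOR_RGB2GRAY).astype(float)
F=[]
for c in [(138,90),(409,119),(99,452),(376,483)]:
    q=u(c,(320,190),7); x,y=np.round(q).astype(int); w=np.clip(g[y-4:y+5,x-4:x+5]-150,0,None)
    Y,X=np.mgrid[y-4:y+5,x-4:x+5]; F.append([(w*X).sum()/w.sum(),(w*Y).sum()/w.sum()])
F=np.array(F); P=cast("top",F,22); print(P.round(1).tolist())
print("sides",[np.linalg.norm(P[a]-P[b]).round(1) for a,b in((0,1),(2,3),(0,2),(1,3),(0,3),(1,2))])
C=P.mean(0); ex=(P[2]+P[3]-P[0]-P[1])[:2]; ey0=(P[1]-P[0]+P[3]-P[2])[:2]
print("centre",C,"yaw x",np.arctan2(*ex[::-1]),"yaw from y",np.arctan2(ey0[1],ey0[0])+0)
ex/=np.linalg.norm(ex); ey=np.array([-ex[1],ex[0]])
rm=((hsv[:,:,1]>120)&((hsv[:,:,0]<8)|(hsv[:,:,0]>172))).astype(float)
sub=(slice(230,250),slice(345,370)); w=np.clip(p[sub][:,:,0].astype(float)-p[sub][:,:,1]-25,0,None)
Y,X=np.mgrid[sub]; r=[(w*X).sum()/w.sum(),(w*Y).sum()/w.sum()]
R=cast("top",[r],29)[0]; print("red px",r,"scale",((R-C)[:2]@ex).round(1),((R-C)[:2]@ey).round(1),"nominal 27.5")
for nm,c,z in(("hood back L",(213,135),49),("hood back R",(333,150),49),("hood front L",(215,203),49),("hood front R",(322,215),49)):
    q=cast("top",[u(c,(320,190),7)],z)[0]; print(nm,((q-C)[:2]@ex).round(1),((q-C)[:2]@ey).round(1))
# cell
for nm,c,z in(("flat",(350,76),24),("nub",(353,241),17),("L",(309,150),17),("R",(393,150),17)):
    print(nm,cast("top",[u(c,(425,290),8)],z)[0].round(1))
c=optics.calibration("top");print("cam",-np.array(c["R"]).T@np.array(c["t"]))
s=np.load("scene0.npz")["p"]; cv2.imwrite("pics/s2.png",cv2.resize(s[345:415,295:375],None,fx=7,fy=7,interpolation=cv2.INTER_CUBIC)[:,:,::-1])
print("scene proj of flat,nub",proj("scene",[[433,-314,17],[383,-311,17]]))
E
```

```text
[[656.1, 28.4, 22.0], [652.9, -71.5, 22.0], [520.3, 32.6, 22.0], [517.1, -67.0, 22.0]]
sides [np.float64(100.0), np.float64(99.7), np.float64(135.9), np.float64(135.9), np.float64(168.6), np.float64(168.6)]
centre [586.6171474  -19.39212402  22.        ] yaw x 3.1093922305210597 yaw from y -1.6026497945233762
red px [np.float64(355.38766519823787), np.float64(239.03964757709252)] scale 24.3 0.2 nominal 27.5
hood back L -47.0 -21.8
hood back R -46.4 21.5
hood front L -22.2 -18.6
hood front R -22.1 19.9
flat [ 434.6 -307.8   24. ]
nub [ 384.6 -311.8   17. ]
L [ 411.4 -297.5   17. ]
R [ 413.5 -323.6   17. ]
cam [ 305.87910115   53.59052939 1334.18147376]
scene proj of flat,nub [[352.35299021 386.59860348]
 [330.69279048 395.9999124 ]]
```

View pics/s2.png

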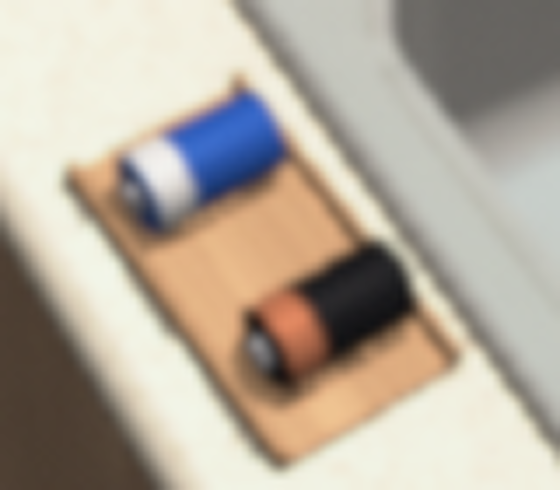

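```bash
cat >> h.py <<'E'
from scipy.spatial.transform import Rotation as Ro
SC=np.array([586.6,-19.4,0]); SY=3.1094
def to(pos,rpy):
    s=manip.read_state(); R=Ro.from_euler("xyz",s["eef_rot"]); T=Ro.from_euler("xyz",rpy)
    print("clk %.2f pos %s rpy %s gap %.1f F %s"%(s["clock"],s["eef_pos"].round(1),s["eef_rot"].round(3),s["finger_gap"],s["wrist_force"].round(1)))
    print("shift",R.inv().apply(np.array(pos)-s["eef_pos"]).round(1),"turn",(R.inv()*T).as_rotvec().round(3))
E
python3 -m crank '[[100,-493,-683,105,0,0,2.67],[100,-493,-683,105,0,0,2.67],[100,-493,-683,105,0,0,2.67],[100,-493,-683,105,0,0,2.67],[100,-493,-683,105,0,0,2.67],[100,-493,-683,105,0,0,2.67],[100,-493,-683,105,0,0,2.67],[100,-493,-683,105,0,0,2.67],[100,-493,-683,105,0,0,2.67],[100,-493,-683,105,0,0,2.67]]'
python3 -c "
from h import *
to([405.6,-310,100],[np.pi,0,.08])"
```

```text
clock: 1.1
eef_pos: [324.6, 24.6, 143.6]
eef_rot: [3.141, -0.0, 1.247]
wrist_force: [0.9, -0.6, -0.6]
finger_gap: 94.1
finger_force: 0.0
clk 1.10 pos [324.6  24.6 143.6] rpy [ 3.141 -0.     1.247] gap 94.1 F [ 0.9 -0.6 -0.6]
shift [-291.4  183.3   43.6] turn [ 1.000e-03 -1.000e-03  1.167e+00]
```

```bash
python3 -m crank '[[42,-291,183,44,0,0,1.167],[42,-291,183,44,0,0,1.167],[42,-291,183,44,0,0,1.167],[42,-291,183,44,0,0,1.167],[42,-291,183,44,0,0,1.167],[42,-291,183,44,0,0,1.167],[42,-291,183,44,0,0,1.167],[42,-291,183,44,0,0,1.167],[42,-291,183,44,0,0,1.167],[42,-291,183,44,0,0,1.167]]'
python3 - <<'E'
from h import *
p,_=optics.camera("top"); 
to([405.6,-310,12],[np.pi,0,.08])
a=cv2.resize(p[250:350,420:520],None,fx=5,fy=5,interpolation=cv2.INTER_CUBIC)
s,_=optics.camera("scene"); b=cv2.resize(s[320:420,280:380],None,fx=5,fy=5,interpolation=cv2.INTER_CUBIC)
st=manip.read_state(); print(proj("top",st["eef_pos"]),proj("scene",st["eef_pos"]))
cv2.imwrite("pics/g1.png",np.hstack([a[:,:400],b[:,:400]])[:,:,::-1])
E
```

```text
clock: 2.1
eef_pos: [407.4, -306.5, 99.5]
eef_rot: [-3.141, 0.0, 0.09]
wrist_force: [0.6, 0.3, 0.1]
finger_gap: 39.3
finger_force: 0.0
clk 2.15 pos [ 407.5 -306.4   99.7] rpy [-3.142  0.     0.09 ] gap 39.3 F [0.8 0.7 0. ]
shift [-2.2  3.4 87.7] turn [-0.    0.    0.01]
[[476.50295829 308.14796515]] [[341.71675345 364.3273554 ]]
```

View pics/g1.png

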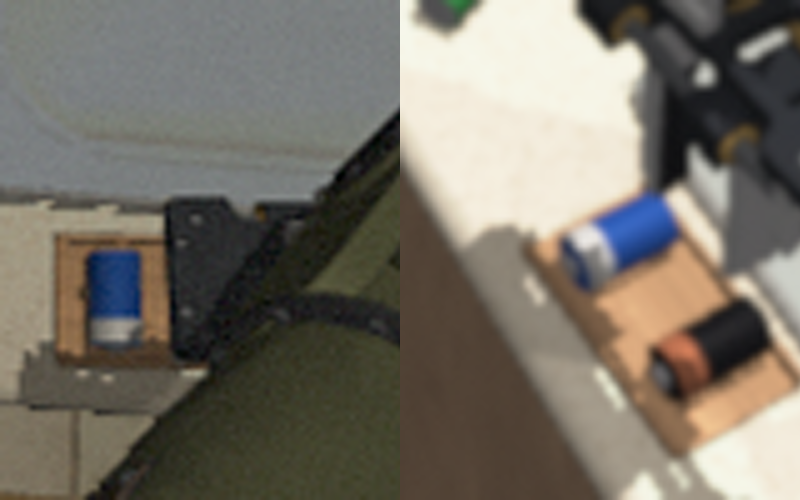

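The right half shows both fingertips straddling the line to the black cell, near (645,190) and (750,265), which agrees with the projected TCP at (708,221). Next I go down and grip.

```bash
python3 -m crank '[[42,-2.2,3.4,45,0,0,0.01],[42,-2.2,3.4,80,0,0,0.01],[42,-2.2,3.4,88,0,0,0.01],[42,-2.2,3.4,88,0,0,0.01],[42,-2.2,3.4,88,0,0,0.01],[22,-2.2,3.4,88,0,0,0.01],[22,-2.2,3.4,88,0,0,0.01],[22,-2.2,3.4,88,0,0,0.01],[22,-2.2,3.4,88,0,0,0.01]]' 30
python3 -c "
from h import *
to([405.6,-310,112],[np.pi,0,.08])"
```

```text
clock: 3.1
eef_pos: [406.1, -311.0, 12.7]
eef_rot: [3.14, -0.001, 0.076]
wrist_force: [-0.8, 0.5, 8.1]
finger_gap: 25.2
finger_force: 30.0
clk 3.10 pos [ 406.1 -311.    12.7] rpy [ 3.14e+00 -1.00e-03  7.60e-02] gap 25.2 F [-0.8  0.5  8.1]
shift [ -0.3  -0.9 -99.3] turn [ 0.001 -0.001 -0.004]
```

```bash
cat >> h.py <<'E'
G=np.array([3.5,0,-4.3])   # TCP in cell frame
def goal(fx,fz,th,y=0,up=0):
    c,s=np.cos(th),np.sin(th); S=Ro.from_euler("z",SY)
    M=np.array([[c,0,-s],[0,1,0],[s,0,c]])           # cell axes (cols) in scale
    p=np.array([fx,y,fz])+M@(np.array([25,0,0])+G); p[2]+=up
    Rt=S.as_matrix()@M@np.diag([-1,1,-1])
    return SC+S.apply(p),Ro.from_matrix(Rt).as_euler("xyz")
E
python3 -m crank '[[22,0,0,-40,0,0,0],[22,0,0,-85,0,0,0],[22,0,0,-120,0,0,0],[22,0,0,-120,0,0,0]]'
python3 -c "
from h import *
g=goal(5,39.6,.4,0,60);print(g)
to(*g)"
```

```text
clock: 3.5
eef_pos: [407.2, -312.0, 136.5]
eef_rot: [3.136, -0.006, 0.076]
wrist_force: [0.5, -0.1, -2.0]
finger_gap: 25.3
finger_force: 30.0
(array([553.69232238, -18.34024841, 106.73786048]), array([ 3.14159265,  0.4       , -0.03219265]))
clk 3.50 pos [ 407.2 -312.   136.5] rpy [ 3.136 -0.006  0.076] gap 25.3 F [ 0.5 -0.1 -2. ]
shift [ 168.2 -281.9   29.1] turn [ 0.027 -0.406  0.106]
```

```bash
python3 -m crank '[[22,25,-42,4,0,0,0.01],[22,50,-84,8,0,-0.05,0.02],[22,75,-126,12,0,-0.15,0.04],[22,100,-168,16,0,-0.25,0.06],[22,125,-210,20,0.01,-0.35,0.09],[22,150,-252,25,0.027,-0.406,0.106],[22,168,-282,29,0.027,-0.406,0.106],[22,168,-282,29,0.027,-0.406,0.106],[22,168,-282,29,0.027,-0.406,0.106],[22,168,-282,29,0.027,-0.406,0.106]]'
python3 - <<'E'
from h import *
to(*goal(5,39.6,.4,0,0))
p,_=optics.camera("top"); s,_=optics.camera("scene")
a=cv2.resize(p[180:280,320:400],None,fx=5,fy=5,interpolation=cv2.INTER_CUBIC)
b=cv2.resize(s[200:300,300:380],None,fx=5,fy=5,interpolation=cv2.INTER_CUBIC)
cv2.imwrite("pics/g2.png",np.hstack([a,b])[:,:,::-1])
st=manip.read_state(); print((proj("scene",st["eef_pos"])-[300,200])*5+[400,0])
E
```

```text
clock: 4.5
eef_pos: [551.4, -17.6, 102.4]
eef_rot: [-3.136, 0.407, -0.031]
wrist_force: [0.5, 0.7, -0.9]
finger_gap: 25.3
finger_force: 30.0
clk 4.50 pos [551.4 -17.6 102.4] rpy [-3.136  0.407 -0.031] gap 25.3 F [ 0.5  0.7 -0.9]
shift [24.2  0.9 50.2] turn [-0.005  0.007  0.001]
[[549.62368021 272.92413839]]
```

View pics/g2.png

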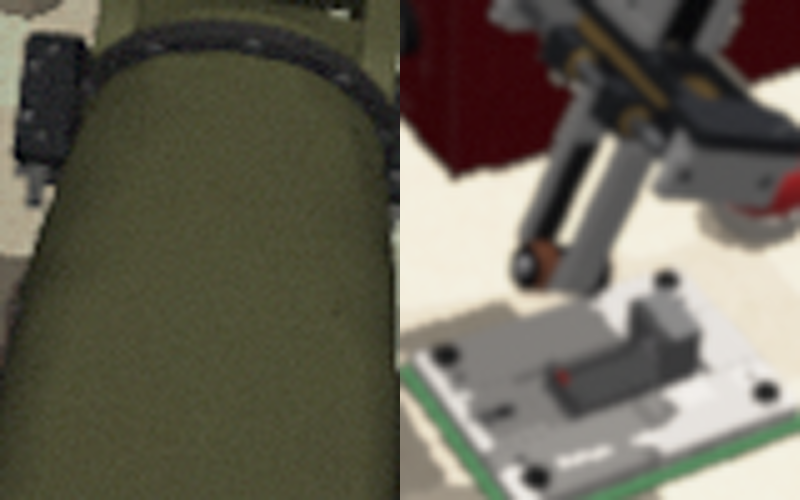

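The right half shows the cell gripped and tilted, nub at (525,262), above the bay with its red mark at (563,377) and the hood at (665,315). I'll check the nub prediction, then lower to the pre-insertion pose.

```bash
python3 - <<'E'
from h import *
st=manip.read_state(); R=Ro.from_euler("xyz",st["eef_rot"])
def cp(v): return st["eef_pos"]+R.apply(np.diag([-1,1,-1])@(np.array(v)-G))
for v in((25,0,0),(-25,0,0)): print((proj("scene",cp(v))-[300,200])*5+[400,0])
S=Ro.from_euler("z",SY)
print("red, hood front mid:",(proj("scene",SC+S.apply([[25.0,0,29],[-22.5,18.5,49],[-22.5,-18.5,49]]))-[300,200])*5+[400,0])
E
python3 -m crank '[[22,12,0.5,25,0,0,0],[22,24.2,0.9,50.2,-0.005,0.007,0],[22,24.2,0.9,50.2,-0.005,0.007,0],[22,24.2,0.9,50.2,-0.005,0.007,0],[22,24.2,0.9,50.2,-0.005,0.007,0]]'
python3 -c "
from h import *
to(*goal(-16,(34.5-.389*16)/.921,.4))"
```

```text
[[517.95703619 264.40888531]]
[[598.02373361 267.7383626 ]]
red, hood front mid: [[563.12041919 376.40712275]
 [662.8902164  341.27091508]
 [626.57256235 298.76878858]]
clock: 5.1
eef_pos: [554.7, -17.8, 48.5]
eef_rot: [-3.141, 0.398, -0.031]
wrist_force: [-0.7, 0.2, -1.4]
finger_gap: 25.1
finger_force: 30.0
clk 5.10 pos [554.7 -17.8  48.5] rpy [-3.141  0.398 -0.031] gap 25.1 F [-0.7  0.2 -1.4]
shift [22.6  0.6  2.1] turn [ 0.    -0.002  0.001]
```

```bash
python3 -m crank '[[22,5,0.3,1.5,0,0,0],[22,10,0.6,2,0,0,0],[22,15,0.6,2,0,0,0],[22,18,0.6,2,0,0,0],[22,18,0.6,2,0,0,0],[22,18,0.6,2,0,0,0]]'
python3 -m crank '[[22,2,0,0,0,0,0],[22,2,0,0,0,0,0]]'
python3 -m crank '[[22,2,0,0,0,0,0],[22,2,0,0,0,0,0]]'
python3 -c "
from h import *
to(*goal(-20,(34.5-.389*20)/.921,.4))"
```

```text
clock: 5.7
eef_pos: [569.9, -18.5, 38.0]
eef_rot: [-3.141, 0.4, -0.031]
wrist_force: [-1.5, 0.7, -0.2]
finger_gap: 25.7
finger_force: 30.0
clock: 5.9
eef_pos: [571.9, -18.5, 37.3]
eef_rot: [-3.141, 0.4, -0.031]
wrist_force: [-0.3, -0.1, -1.1]
finger_gap: 24.8
finger_force: 30.0
clock: 6.1
eef_pos: [573.7, -18.6, 36.4]
eef_rot: [-3.141, 0.4, -0.031]
wrist_force: [-0.2, 0.2, -0.5]
finger_gap: 25.2
finger_force: 30.0
clk 6.10 pos [573.7 -18.6  36.4] rpy [-3.141  0.4   -0.031] gap 25.2 F [-0.2  0.2 -0.5]
shift [ 4.7  0.4 -1.7] turn [ 0.    -0.     0.001]
```

```bash
python3 -m crank '[[22,2,0,-1,0,0,0],[22,2,0,-1,0,0,0]]' | sed -n 2,4p
for i in 1 2; do :; done
python3 -m crank '[[22,1.5,0,0,0,0,0],[22,1.5,0,0,0,0,0]]' | sed -n 2,4p
python3 -m crank '[[22,1.5,0,0,0,0,0],[22,1.5,0,0,0,0,0]]' | sed -n 2,4p
```

```text
eef_pos: [576.1, -18.7, 36.7]
eef_rot: [-3.141, 0.399, -0.031]
wrist_force: [-0.2, 0.5, -0.3]
eef_pos: [577.3, -18.7, 36.0]
eef_rot: [-3.141, 0.4, -0.031]
wrist_force: [-0.5, -0.5, -1.5]
eef_pos: [578.7, -18.8, 35.4]
eef_rot: [-3.141, 0.4, -0.031]
wrist_force: [-0.0, 0.8, -1.3]
```

```bash
python3 -m crank '[[22,1.5,0,0,0,0,0],[22,1.5,0,0,0,0,0]]' | sed -n 2,4p
python3 -m crank '[[22,1.5,0,0,0,0,0],[22,1.5,0,0,0,0,0]]' | sed -n 2,4p
python3 -m crank '[[22,1.5,0,0,0,0,0],[22,1.5,0,0,0,0,0]]' | sed -n 2,4p
python3 -c "
from h import *
to(*goal(-22,(34.5-.389*22)/.921,.4))"
```

```text
eef_pos: [580.1, -18.8, 34.8]
eef_rot: [-3.141, 0.4, -0.031]
wrist_force: [0.6, 0.4, 0.3]
eef_pos: [581.1, -18.8, 34.3]
eef_rot: [-3.141, 0.401, -0.031]
wrist_force: [-3.2, 0.0, 1.3]
eef_pos: [582.7, -18.9, 33.9]
eef_rot: [-3.141, 0.4, -0.031]
wrist_force: [-4.3, -0.4, 2.8]
clk 7.30 pos [582.7 -18.9  33.9] rpy [-3.141  0.4   -0.031] gap 25.3 F [-4.3 -0.4  2.8]
shift [-2.4  0.4 -0.5] turn [0.    0.    0.002]
```

```bash
python3 - <<'E'
from h import *
for f,z,th in((-22.5,28.2,.4),(-23.8,28.2,.4),(-24.8,28.2,.33)):
    print(f,th); to(*goal(f-3.9,z,th))
E
```

```text
-22.5 0.4
clk 7.30 pos [582.7 -18.9  33.9] rpy [-3.141  0.4   -0.031] gap 25.3 F [-4.3 -0.4  2.8]
shift [ 1.6  0.4 -2.3] turn [0.    0.    0.002]
-23.8 0.4
clk 7.30 pos [582.7 -18.9  33.9] rpy [-3.141  0.4   -0.031] gap 25.3 F [-4.3 -0.4  2.8]
shift [ 2.8  0.4 -2.8] turn [0.    0.    0.002]
-24.8 0.33
clk 7.30 pos [582.7 -18.9  33.9] rpy [-3.141  0.4   -0.031] gap 25.3 F [-4.3 -0.4  2.8]
shift [ 4.1  0.4 -1.2] turn [0.    0.07  0.002]
```

```bash
python3 -m crank '[[22,0.8,0.2,-1.2,0,0,0],[22,1.6,0.4,-2,0,0,0],[22,2.8,0.4,-2.4,0,0,0],[22,2.8,0.4,-2.4,0,0,0]]' | sed -n 2,4p
python3 - <<'E'
from h import *
for f,z,th in((-24.8,28,.33),(-25.6,27.9,.25)):
    print(f,th); to(*goal(f-3.9,z,th))
E
```

```text
eef_pos: [585.9, -19.2, 34.6]
eef_rot: [-3.141, 0.401, -0.03]
wrist_force: [-6.9, 0.9, -0.4]
-24.8 0.33
clk 7.70 pos [585.9 -19.2  34.6] rpy [-3.141  0.401 -0.03 ] gap 25.6 F [-6.9  0.9 -0.4]
shift [1.5 0.2 0.9] turn [-0.     0.071  0.002]
-25.6 0.25
clk 7.70 pos [585.9 -19.2  34.6] rpy [-3.141  0.401 -0.03 ] gap 25.6 F [-6.9  0.9 -0.4]
shift [2.9 0.2 2.9] turn [-0.     0.151  0.002]
```

```bash
python3 -m crank '[[22,0.8,0.2,0.4,0,0.035,0.002],[22,1.5,0.2,0.9,0,0.071,0.002],[22,1.5,0.2,0.9,0,0.071,0.002],[22,1.5,0.2,0.9,0,0.071,0.002]]' | sed -n 2,4p
python3 - <<'E'
from h import *
for f,z,th in((-25.6,27.9,.25),(-26.2,27.8,.15)):
    print(f,th); to(*goal(f-3.9,z,th))
E
```

```text
eef_pos: [586.5, -19.4, 33.1]
eef_rot: [3.142, 0.331, -0.033]
wrist_force: [-7.9, 1.8, -0.8]
-25.6 0.25
clk 8.10 pos [586.5 -19.4  33.1] rpy [ 3.142  0.331 -0.033] gap 25.4 F [-7.9  1.8 -0.8]
shift [ 1.6 -0.   1.9] turn [-0.     0.081 -0.   ]
-26.2 0.15
clk 8.10 pos [586.5 -19.4  33.1] rpy [ 3.142  0.331 -0.033] gap 25.4 F [-7.9  1.8 -0.8]
shift [ 3.  -0.   4.6] turn [-0.     0.181 -0.   ]
```

```bash
python3 -m crank '[[22,0.6,-0.3,1,0,0.04,0],[22,1.2,-0.5,1.9,0,0.081,0],[22,1.2,-0.5,1.9,0,0.081,0],[22,1.2,-0.5,1.9,0,0.081,0]]' | sed -n 2,4p
python3 - <<'E'
from h import *
S=manip.read_state; 
for f,z,th in((-26,27.8,.16),(-26.2,27.6,.08)):
    print(f,th); to(*goal(f-3.9,z,th))
E
```

```text
eef_pos: [586.8, -19.2, 30.7]
eef_rot: [3.141, 0.25, -0.033]
wrist_force: [-7.5, 0.5, -3.0]
-26 0.16
clk 8.50 pos [586.8 -19.2  30.7] rpy [ 3.141  0.25  -0.033] gap 25.1 F [-7.5  0.5 -3. ]
shift [1.5 0.2 2.3] turn [ 0.     0.09  -0.001]
-26.2 0.08
clk 8.50 pos [586.8 -19.2  30.7] rpy [ 3.141  0.25  -0.033] gap 25.1 F [-7.5  0.5 -3. ]
shift [2.4 0.2 4.7] turn [ 0.     0.17  -0.001]
```

```bash
python3 -m crank '[[22,0.8,0,1.2,0,0.045,0],[22,1.5,0,2.3,0,0.09,0],[22,1.5,0,2.3,0,0.09,0],[22,1.5,0,2.3,0,0.09,0]]' | sed -n 2,4p
python3 - <<'E'
from h import *
for f,z,th in((-26.2,27.6,.08),(-26,27.3,0)):
    print(f,th); to(*goal(f-3.9,z,th))
s,_=optics.camera("scene")
cv2.imwrite("pics/g3.png",cv2.resize(s[235:305,305:375],None,fx=8,fy=8,interpolation=cv2.INTER_CUBIC)[:,:,::-1])
E
```

```text
eef_pos: [587.5, -19.2, 28.0]
eef_rot: [3.141, 0.16, -0.033]
wrist_force: [-8.0, 0.2, -1.6]
-26.2 0.08
clk 8.90 pos [587.5 -19.2  28. ] rpy [ 3.141  0.16  -0.033] gap 25.2 F [-8.   0.2 -1.6]
shift [0.8 0.2 2.3] turn [ 0.     0.08  -0.001]
-26 0
clk 8.90 pos [587.5 -19.2  28. ] rpy [ 3.141  0.16  -0.033] gap 25.2 F [-8.   0.2 -1.6]
shift [1.3 0.2 4.9] turn [ 0.    0.16 -0.  ]
```

View pics/g3.png

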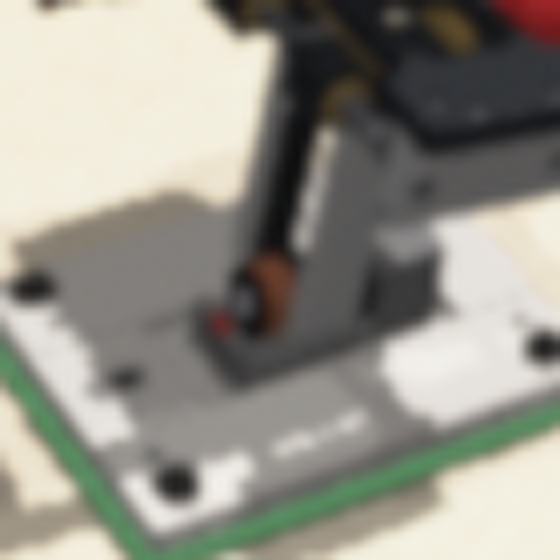

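The picture shows the copper end and nub at (240,295), just inside the red-marked wall at (222,320). Levelling continues.

```bash
python3 -m crank '[[22,0.4,0,1.2,0,0.04,0],[22,0.8,0,2.3,0,0.08,0],[22,0.8,0,2.3,0,0.08,0],[22,0.8,0,2.3,0,0.08,0]]' | sed -n 2,4p
python3 - <<'E'
from h import *
to(*goal(-26-3.9,27.3,0))
E
```

```text
eef_pos: [587.9, -19.2, 25.5]
eef_rot: [3.141, 0.081, -0.033]
wrist_force: [-8.0, -0.6, -3.4]
clk 9.35 pos [587.9 -19.2  25.5] rpy [ 3.141  0.081 -0.033] gap 25.3 F [-8.  -0.6 -3.4]
shift [0.3 0.2 2.5] turn [ 0.     0.081 -0.   ]
```

```bash
python3 -m crank '[[22,0.1,0,1.2,0,0.04,0],[22,0.2,0,2.4,0,0.081,0],[22,0.2,0,2.4,0,0.081,0],[22,0.2,0,2.4,0,0.081,0]]' | sed -n 2,4p
python3 - <<'E'
from h import *
to(*goal(-25-3.9,27,0))
E
```

```text
eef_pos: [587.9, -19.2, 23.1]
eef_rot: [3.141, -0.0, -0.033]
wrist_force: [-7.7, -0.2, -2.2]
clk 9.75 pos [587.9 -19.2  23.1] rpy [ 3.141 -0.    -0.033] gap 25.6 F [-7.7 -0.2 -2.2]
shift [-0.9  0.3  0.4] turn [ 0. -0. -0.]
```

```bash
python3 -m crank '[[22,0,0,0.6,0,0,0],[22,0,0,0.6,0,0,0]]' | sed -n 2,4p
python3 -m crank '[[22,-1.5,0,0,0,0,0],[22,-1.5,0,0,0,0,0]]' | sed -n 2,4p
python3 -m crank '[[22,-0.8,0,0.5,0,0,0],[22,-0.8,0,0.5,0,0,0]]' | sed -n 2,4p
```

```text
eef_pos: [588.2, -19.2, 22.7]
eef_rot: [3.141, -0.001, -0.033]
wrist_force: [-7.2, -1.5, -0.0]
eef_pos: [586.8, -19.1, 22.8]
eef_rot: [3.141, -0.001, -0.033]
wrist_force: [-7.0, -0.5, -0.6]
eef_pos: [586.5, -19.2, 22.6]
eef_rot: [3.141, -0.003, -0.033]
wrist_force: [-5.5, -0.2, 1.3]
```

```bash
python3 -m crank '[[22,-0.6,0,0.5,0,0,0],[22,-0.6,0,0.5,0,0,0]]' | sed -n 2,6p
python3 -m crank '[[26,-0,0,0,0,0,0],[28,0,0,0,0,0,0],[32,0,0,0,0,0,0],[45,0,0,0,0,0,0],[45,0,0,0,0,0,0],[45,0,0,0,0,0,0]]' | sed -n 2,6p
```

```text
eef_pos: [586.5, -19.1, 22.6]
eef_rot: [3.141, -0.004, -0.033]
wrist_force: [-4.1, 0.3, 4.5]
finger_gap: 25.0
finger_force: 30.0
eef_pos: [586.3, -19.1, 22.2]
eef_rot: [3.141, -0.003, -0.033]
wrist_force: [0.1, 0.4, 1.0]
finger_gap: 42.1
finger_force: 0.0
```

Released. Next I raise clear and move the arm aside so I can look.

```bash
python3 -m crank '[[45,0,0,-20,0,0,0],[45,0,0,-50,0,0,0],[45,0,0,-100,0,0,0],[45,-40,0,-130,0,0,0],[45,-80,-40,-140,0,0,0],[45,-110,-80,-140,0,0,0],[45,-130,-125,-140,0,0,0],[45,-150,-170,-140,0,0,0],[45,-150,-200,-140,0,0,0],[45,-150,-200,-140,0,0,0]]' | sed -n 1,4p
python3 - <<'E'
from h import *
p,_=optics.camera("top"); s,d=optics.camera("scene")
a=cv2.resize(p[205:245,335:385],None,fx=8,fy=8,interpolation=cv2.INTER_CUBIC); b=cv2.resize(s[245:295,320:370],None,fx=8,fy=8,interpolation=cv2.INTER_CUBIC)
im=np.zeros((400,800,3),np.uint8); im[:320,:400]=a; im[:,400:]=b
cv2.imwrite("pics/f.png",im[:,:,::-1])
S=Ro.from_euler("z",SY)
for X in([22,0,27],[-28+0,0,27]): print(proj("top",SC+S.apply(X)),proj("scene",SC+S.apply(X)))
E
```

```text
clock: 12.15
eef_pos: [441.7, 188.9, 162.0]
eef_rot: [-3.141, -0.004, -0.029]
wrist_force: [-0.3, 0.2, 0.6]
[[355.35537384 238.28518094]] [[333.61360006 275.48771744]]
[[357.27281604 219.11924442]] [[350.25053263 269.58631678]]
```

View pics/f.png

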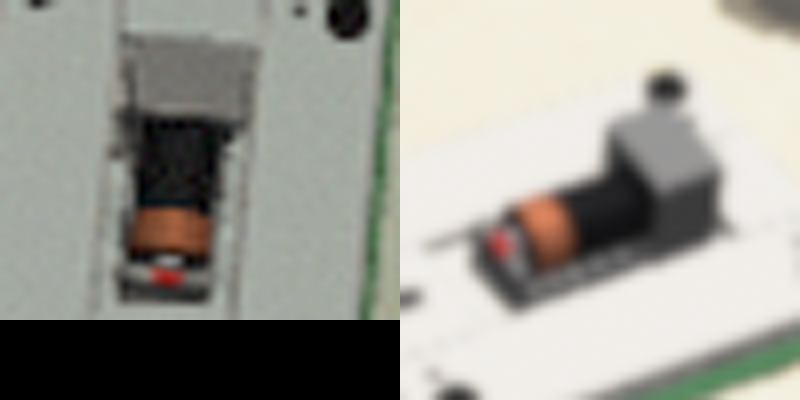

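Both views show the cell lying level in the bay: copper end against the inside of the red-marked wall (red mark at (167,277) left and (500,243) right), flat end under the hood. I'm handing it in.

```bash
python3 -c "
from cell import manip
print(manip.sign_off())"
```

```text
the job is handed in; nothing more can be done
None
```

The fresh cell lies level in the larger scale's bay, held by the spring between both contacts, and nothing else was moved; I handed the job in at about 12 s, but the sign-off gave no verdict.

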